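# Plug in the radio module, fit the tuning knob and hold it pressed

## Task

Get the radio console ready and start it: first take the flat plug-in module out of its storage block, slide it fully home into the slot in the console's top panel and let go of it. Then turn the loose black knob to match the D-shaped shaft on the panel, push it fully on, press it down firmly against the spring and finish while still holding it pressed down: do not let go. Leave the mug, the handheld radio and the screwdriver where they are.

Things in the scene. Friction and masses are not known exactly. Their poses are not given: they have to be found in the camera images.
- module_mid (a point): Centre of the plug-in module: flat upright aluminium slab with a black top edge, 60 mm along its x, 10 thick along y, 80 tall (z); this point is 40 mm above its foot. About 0.08 to 0.18 kg. The lowest 3 mm taper by 2 mm a side. Half a turn about z makes no difference. It starts standing in the storage block, upper 58 mm sticking out, and lifts straight out.
- stand: Storage block of the module: grey, fixed to the bench, 90 (x) x 60 (y) x 30 mm high, left or right of the console; origin at the centre of its underside.
- slot_mouth (a point): Centre of the slot's mouth in the console's level top panel. The slot is 61.6 mm long along this x, 11.6 mm wide along y, and goes 35 mm straight down. A fully home module stands 45 mm proud of the panel, its centre 5 mm above this point; the module goes in either way round.
- console: Grey radio console, fixed to the bench, 170 (x) x 240 (y) x 85 mm high; origin at the centre of its underside. The slot is 60 mm to +y of the centre, the upright shaft 60 mm to -y and 15 mm to -x.
- knob_mid (a point): Centre (19 mm above underside, on the axis) of the loose black knob, 38 mm tall, standing bore down. Round skirt 46 mm across, 14 high; above it an upright grip bar, flat sides 14 mm apart along y, from x = -22 mm to a narrow pointer nose at x = +31 mm. D-bore in the underside: 15.6 mm across, 14 deep, its flat 4.3 mm from the axis towards +x, the nose's side. 0.05 to 0.1 kg.
- shaft_seat (a point): On the axis of the upright steel D-shaft, at the top of its round shoulder (26 mm across), 9 mm above the panel when released; moves with it. The shaft above is 14 mm across, 12 high (top 2 mm tapered), flat 3.5 mm from the axis towards +x; a tab on the shoulder points to +x too. The knob's nose must point along this +x; fully on, knob_mid is 19 mm above. Turns stiffly (0.06 N m).
- shaft (a joint): How far the D-shaft is pressed down, in m: 0 released, 0.005 fully pressed (end stop). A spring pushes it back up: about 4 N starts it, 8 N holds it at 3.5 mm, 10 N at the stop.
- mug: Bystander: white mug, 76 mm across, 85 mm tall, beyond the console; origin at the centre of its underside. Leave it alone.
- handset: Bystander: black handheld radio lying on its back, 55 x 105 x 32 mm plus a stub antenna 70 mm long at its +y end, beyond the console; origin at the centre of the case's underside. Leave it alone.
- screwdriver: Bystander: screwdriver about 170 mm long lying between robot and console; its own x runs along it. Leave it alone.
Mind the look-alikes: they are no part of the job. Of the things like the part that bears knob_mid, leave any that is blue or turquoise; of the rest the smaller one is meant.

How it is judged:
On the way, in this order (a step that is already met when the one before it is completed fails the run):
1. the module is fully home in the console's slot and let go (z of module_mid in the frame of slot_mouth below 0.008 m and horizontal distance between module_mid and slot_mouth below 0.005 m and angle between the x axis of module_mid and the x axis of slot_mouth, either way round below 0.1 rad and angle between module_mid's own z axis and vertical below 0.1 rad and contact force between the fingers and module below 0.1 N), for 0.2 s.
2. the knob is fully on the D-shaft (z of knob_mid in the frame of shaft_seat between 0.015 and 0.0215 m and horizontal distance between knob_mid and shaft_seat below 0.004 m and angle between the x axis of knob_mid and the x axis of shaft_seat, either way round below 0.35 rad and angle between knob_mid's own z axis and vertical below 0.12 rad), for 0.1 s.
At the end, for the whole second after the job is handed in: Module home in the slot and not held (centre under 8 mm above the panel, 5 mm sideways, 0.1 rad); knob fully on the shaft (centre under 21.5 mm above the shoulder, 4 mm sideways, 0.12 rad tilt), fingers pressing it with over 2 N, shaft over 3.5 mm down through the last second (all of step 1 and all of step 2 and value of joint shaft above 0.0035 m and contact force between the fingers and knob above 2 N); the arm keeps its last pose, push and grip.
It fails at once if the mug is moved more than 30 mm (distance of mug from where it was at the start of the episode above 0.03 m).
It fails at once if the handset is moved more than 30 mm (distance of handset from where it was at the start of the episode above 0.03 m).
It fails at once if the screwdriver is moved more than 30 mm (distance of screwdriver from where it was at the start of the episode above 0.03 m).
It also fails if it takes over 64 s, if anything falls off the work surface, if the arm or the gripper's body presses on something with over 40 N, if the wrist force passes 120 N, or if a joint passes its speed limit or range.

## Robot

A 6-joint arm with a two-finger parallel gripper is mounted at the origin on the work surface. World frame = base frame: x ahead of the robot, y to its left, z up, the work surface at z = 0. Lengths are in m, angles in rad, forces in N, time in s.
With the tool pointing down it reaches from about 0.375 to 0.9 m from the base axis. Payload 3.1 kg.
Tool frame: the origin (TCP) lies between the finger pads; the fingertips stand 22 mm ahead of it and the grasp point (between the pads) lies 3 mm ahead of it (r.tips_ahead is the distance from the TCP to the fingertips, in m); z points along the fingers, y is the direction in which the jaws open and shut (so a half turn about z gives the same grasp; the last joint's range is limited). The gripper opens to 87 mm and grips with 3 to 60 N. Pads are 19 mm wide; open, the fingers measure 117 mm over their backs; the gripper's body (75 mm by 190 mm) begins 51 mm behind the grasp point.
Start: joints at [1.113, 0.527, 1.433, -0, 1.181, -0.178], TCP at [0.172, 0.601, 0.245] pointing down, gripper open.
Joint ranges: [-3.08, 3.08], [-0.75, 2.2], [0.22, 2.44], [-1.43, 4.57], [0, 2.65], [-2.85, 2.85]. Speed limits (rad/s): [2.79, 2.79, 3.14, 3.14, 3.14, 3.14].

## Interface

Orientations are given as a unit quaternion [w, x, y, z].
In Python, from workcell import r gives the robot as it stands.
- The arm moves only by the shell command python3 -m crank 'ROWS' [FORCE]. ROWS is JSON, a list of rows, each a list of 3 entries, a list of its own where there are three numbers: the gripper's target within -1 to 1 (shut at 1, half-way at 0, fully open at -1), then the shift along the tool's x, y, z in cm, then the turn about the tool's z in degrees. In form: [[hand, [dx, dy, dz], yaw], ...]. A call has 1 to 20 rows; each row is the pose to reach, as a shift and turn from the pose commanded when the call began, along the tool's axes at that moment; what a row does not reach only later rows make up. A row lasts 1/8 s, in which the tool goes at most 62.5 mm and 10.7 degrees, less where a joint would pass 70% of its speed; a pose out of reach is approached as far as the arm can. A call with a gripper value outside its range is refused whole. The fingers move at their own pace and stop on an object; FORCE is the grip in N (left out, the last holds). Time passes only in rows, so rows that repeat a pose let the fingers close. It gives the time, the measured TCP pose, the force and the opening at its end, in the units of the state.
- r.get_state(): the state, without advancing time (a new reading comes with each control period).
- r.get_image(name): name is "scene" or "top"; returns a dict with "frame" (400x640x3 uint8, red, green, blue), "range_z" (400x640 float32, m along the optical axis (not along the pixel's ray), 0 where there is no reading), "K" (3x3 intrinsics, pixels), "view" (4x4, takes a point from world to camera coordinates). Camera axes: x right, y down, z forward; pixel columns grow to the right and rows downward; lengths in m; the calibration is good to about 2 mm. A picture is of the moment at which its call begins.
- r.finish_job(): hands the job in, once; it reports no verdict.
The state is a dict: "time": time; "q": joint angles; "dq": joint speeds; "tau": joint torques, N m; "tcp_pos": TCP position; "ee_rot": TCP orientation; "ft_force": force on the tool from outside, world axes, zero at the start; "wrist_torque": the same for the moment, N m; "width": opening from 0.0 (shut) to 1.0 (fully open).
Only numpy, scipy, OpenCV 4.12 (cv2) and the standard library are available. Lean on these libraries where they do the work, as an engineer would, in place of code of your own. Each camera call takes 0.05 s, during which the arm holds its last target.

## Working session

There is one attempt and no reset: what is moved stays moved. The work goes in short steps, Python scripts to look and compute and a shell command to move; the robot and the scene stay as the last step left them, time stands still between calls to the robot, and variables do not carry over. Pictures are saved under pics/ and viewed, and the job is handed in when it is done.

```bash
ls; mkdir -p pics
cat > h.py <<'E'
import numpy as np, cv2, json
from workcell import r
def grab(n,save=None):
    d=r.get_image(n)
    np.savez(f'/tmp/{n}.npz',**d)
    if save: cv2.imwrite(f'pics/{save}.png',d['frame'][:,:,::-1])
    return d
def load(n): return dict(np.load(f'/tmp/{n}.npz'))
def ray(d,u,v):
    Vi=np.linalg.inv(d['view']); k=np.linalg.inv(d['K'])@np.array([u,v,1.])
    return Vi[:3,3],Vi[:3,:3]@k
def onplane(d,u,v,z):
    o,k=ray(d,u,v); return o+k*(z-o[2])/k[2]
def cloud(d):
    v,u=np.mgrid[:400,:640]; z=d['range_z'].astype(float)
    K=d['K']; p=np.stack([(u-K[0,2])/K[0,0]*z,(v-K[1,2])/K[1,1]*z,z,np.ones_like(z)],-1)
    return (p@np.linalg.inv(d['view']).T)[...,:3]
E
python3 - <<'E'
from h import *
for n in('scene','top'):
    d=grab(n,n+'0'); print(n,np.linalg.inv(d['view']).round(3).tolist(),d['K'].round(1).tolist())
s=r.get_state(); print(s)
E
```

```text
pics
scene [[-0.391, 0.52, -0.76, 1.281], [0.92, 0.242, -0.307, 0.322], [0.024, -0.819, -0.573, 0.608], [0.0, 0.0, 0.0, 1.0]] [[373.7, 0.0, 320.0], [0.0, 373.7, 201.3], [0.0, 0.0, 1.0]]
top [[0.061, -0.976, 0.207, 0.328], [-0.998, -0.058, 0.018, 0.006], [-0.006, -0.208, -0.978, 1.323], [0.0, 0.0, 0.0, 1.0]] [[439.6, 0.0, 314.7], [0.0, 439.6, 191.2], [0.0, 0.0, 1.0]]
{'time': 0.1, 'q': array([ 1.11352676e+00,  5.28359947e-01,  1.43376729e+00, -2.19226279e-05,
        1.18139632e+00, -1.78524266e-01]), 'dq': array([-0.00014861, -0.00170831, -0.00114459, -0.00101851,  0.00073985,
       -0.00012552]), 'tau': array([-6.08716782e-04, -4.40986991e+01, -1.77149338e+01,  6.34130090e-02,
        5.34204463e-02, -3.93535674e-05]), 'tcp_pos': array([0.17168531, 0.60031922, 0.24367978]), 'ee_rot': array([-2.92142671e-04,  1.38917680e-01,  9.90303462e-01, -9.20248076e-04]), 'ft_force': array([-0.09681337,  0.25355292, -0.61660051]), 'wrist_torque': array([0.04226405, 0.05340806, 0.101406  ]), 'width': 0.9960977924041857}
```

View pics/scene0.png

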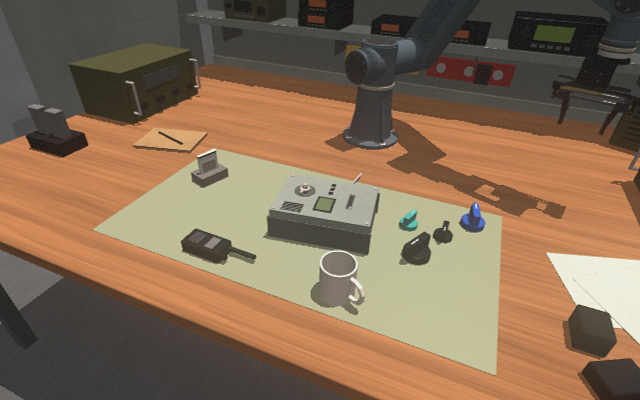

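View pics/top0.png

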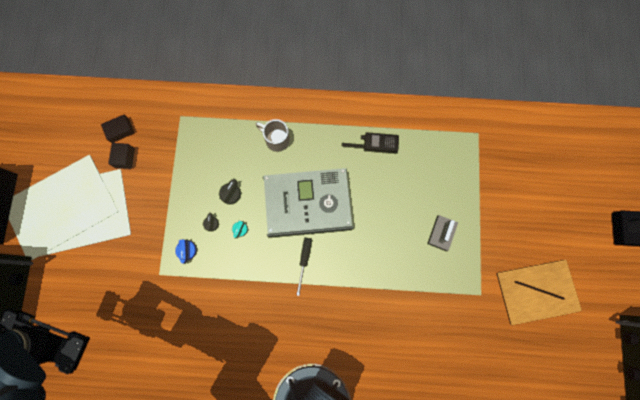

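Both pictures show the console (top ~(309,203)), the stand with the module (top (444,232)), and the screwdriver, mug and handset. There are four candidate knobs in the top view:
- (230,190): large black
- (210,221): small black
- (240,229): turquoise
- (186,250): blue

By the description I choose the small black one at (210,221), which is scene (443,231). I'll check it in a close crop.

Run:
```python
from h import *
t=load('top')['frame'][:,:,::-1]; s=load('scene')['frame'][:,:,::-1]
z=lambda im,u0,v0,w,h,W,H: cv2.resize(im[v0:v0+h,u0:u0+w],(W,H),interpolation=cv2.INTER_CUBIC)
a=np.vstack([np.hstack([z(t,170,170,90,100,270*1,300),z(t,255,160,105,85,370,300),]),
 np.hstack([z(s,390,195,110,75,320,300),z(s,180,140,60,55,320,300)])])
cv2.imwrite('pics/crop1.png',a)
for n in('top','scene'):
    d=load(n);P=cloud(d)
    for l,(u,v) in dict(top=dict(small=(210,222),big=(230,190),con=(340,225),shaft=(328,203),mod=(446,230),slot=(286,203)),scene=dict(small=(443,232),big=(417,250),con=(300,220),shaft=(304,189),mod=(208,160),slot=(351,201)))[n].items(): print(n,l,P[v,u].round(3))
```

```text
top small [0.489 0.332 0.041]
top big [0.587 0.28  0.05 ]
top con [ 0.497 -0.049  0.084]
top shaft [ 0.555 -0.011  0.105]
top mod [ 0.503 -0.352  0.07 ]
top slot [0.557 0.111 0.054]
scene small [0.515 0.336 0.036]
scene big [0.604 0.29  0.034]
scene con [0.655 0.019 0.068]
scene shaft [ 0.566 -0.012  0.094]
scene mod [ 0.507 -0.353  0.067]
scene slot [0.527 0.102 0.066]
```

View pics/crop1.png

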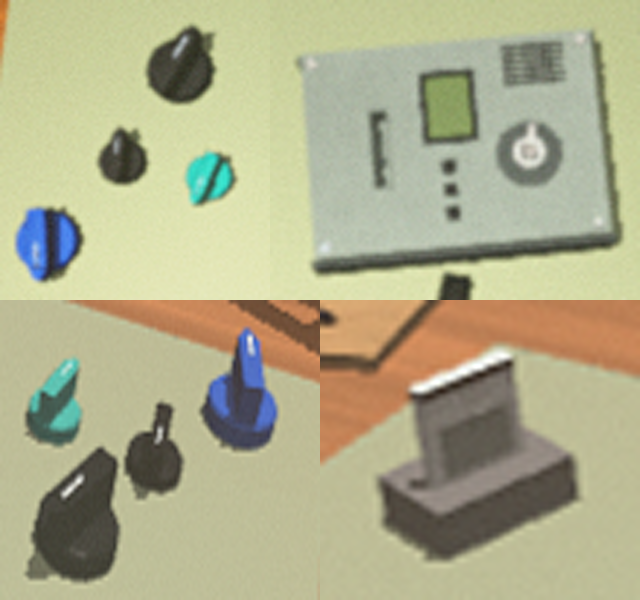

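The crop confirms it: the small black knob has a grip bar like the large black one, and it is neither blue nor turquoise. The module is upright in the grey stand. Next I measure all of this from the depth data and masks.

Run:
```python
from h import *
def rect(p): 
    (c,s,a)=cv2.minAreaRect((p*1000).astype(np.float32)); return np.round(c,1),np.round(s,1),round(a,1)
for n in('top','scene'):
    d=load(n);P=cloud(d);X,Y,Z=P[...,0],P[...,1],P[...,2]
    ok=d['range_z']>0
    mat=ok&(abs(Z)<.01)&(abs(X-.5)<.2)&(abs(Y)<.4); print(n,'mat z',np.median(Z[mat]))
    def reg(x0,x1,y0,y1,z0,z1): return ok&(X>x0)&(X<x1)&(Y>y0)&(Y<y1)&(Z>z0)&(Z<z1)
    m=reg(.4,.75,-.15,.2,.08,.09); q=P[m]; print('console',len(q),rect(q[:,:2]),np.median(q[:,2]),'std',q[:,2].std())
    m=reg(.43,.6,-.45,-.25,.026,.034); q=P[m]; print('stand',len(q),rect(q[:,:2]),np.median(q[:,2]))
    m=reg(.43,.6,-.45,-.25,.08,.1); q=P[m]; print('modtop',len(q),rect(q[:,:2]),np.median(q[:,2]),q.mean(0))
    m=reg(.42,.56,.30,.40,.032,.05); q=P[m]; print('knob bar top',len(q),rect(q[:,:2]) if len(q)>3 else q,q.mean(0)); 
    m=reg(.42,.56,.30,.40,.008,.05); q=P[m]; print('knob all',len(q),rect(q[:,:2]),q[:,2].max())
    m=reg(.5,.61,-.06,.04,.094,.12); q=P[m]; print('shaft',len(q),rect(q[:,:2]),q[:,2].max(), np.median(q[:,2]))
t=load('top')['frame'][:,:,::-1]; s=load('scene')['frame'][:,:,::-1]
z=lambda im,u0,v0,w,h,W,H: cv2.resize(im[v0:v0+h,u0:u0+w],(W,H),interpolation=cv2.INTER_CUBIC)
a=np.vstack([np.hstack([z(t,195,205,32,30,320,300),z(t,312,187,32,30,320,300)]),
 np.hstack([z(s,428,215,32,30,320,300),z(s,288,174,32,30,320,300)])])
cv2.imwrite('pics/crop2.png',a)
```

```text
top mat z -0.0007320296268180648
console 4404 (array([622.5,  59.5]), array([290.7, 239.9]), 8.7) 0.08399080115094304 std 0.0021784221563850136
stand 348 (array([ 501.2, -355.5]), array([60.4, 91. ]), 71.5) 0.02861913677841521
modtop 91 (array([ 501. , -355.8]), array([10.8, 60.1]), 72.3) 0.08593832769580234 [ 0.50154412 -0.35521588  0.08606481]
knob bar top 87 (array([462.3, 357.4]), array([ 34.4, 115.7]), 56.7) [0.4852238  0.34423373 0.03761956]
knob all 246 (array([482.6, 344.2]), array([ 45.7, 165.8]), 49.3) 0.049532512278259944
shaft 32 (array([561.6, -10. ]), array([31.2, 20.3]), 24.8) 0.1086453586457039 0.1017637250150728
scene mat z 0.0006053881010203988
console 3886 (array([622. ,  58.1]), array([291.6, 240.5]), 8.7) 0.08491442130238924 std 0.0012611013366807435
stand 241 (array([ 503.3, -356.8]), array([63.7, 93. ]), 72.1) 0.02953396823211596
modtop 81 (array([ 504. , -355.7]), array([15.5, 63. ]), 70.5) 0.08669334956919583 [ 0.50620886 -0.35488834  0.08569322]
knob bar top 99 (array([464.9, 356.6]), array([ 35.7, 113.9]), 55.2) [0.48469277 0.34819442 0.03767693]
knob all 316 (array([464.3, 355.3]), array([ 46.1, 114. ]), 56.7) 0.0494562269957185
shaft 41 (array([566.2,  -9.6]), array([30.2, 21.3]), 20.2) 0.10739730630767386 0.09753120665525317
```

View pics/crop2.png

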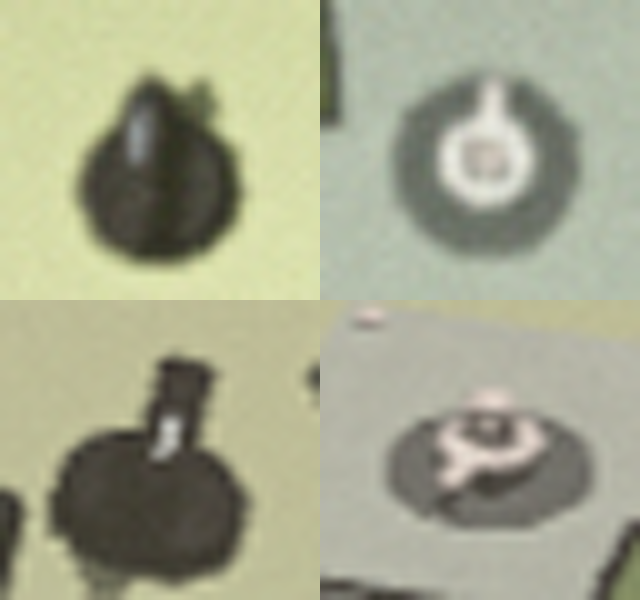

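The nose and its white stripe point image-up in the top view, so roughly +x. The shaft's tab also points image-up there. I'll refine each part with connected components.

```bash
cat >> h.py <<'E'
def rect(p):
    (c,s,a)=cv2.minAreaRect((np.asarray(p)*1000).astype(np.float32)); return np.round(c,1),np.round(s,1),round(a,1)
def comp(m,u,v,rad=4):
    _,l=cv2.connectedComponents(m.astype(np.uint8),connectivity=4); w=l[v-rad:v+rad+1,u-rad:u+rad+1]; w=w[w>0]
    return l==np.bincount(w).argmax()
E
python3 - <<'E'
from h import *
for n,kn,mo,co in(('top',(210,222),(446,230),(320,225)),('scene',(443,232),(208,160),(310,205))):
    d=load(n);P=cloud(d);X,Y,Z=P[...,0],P[...,1],P[...,2]; ok=d['range_z']>0
    f=d['frame'].astype(int)
    print(n)
    m=comp(ok&(Z>.079)&(Z<.092)&(X>.4)&(X<.7)&(Y>-.15)&(Y<.2),*co); print(' console',m.sum(),rect(P[m][:,:2]))
    # contour rays projected onto 0.085
    near=ok&(abs(X-.48)<.06)&(abs(Y-.335)<.045)
    dark=(f.sum(2)<230)&near&(Z>.006); m=comp(dark,*kn)
    q=P[m]; print(' knob all',m.sum(),rect(q[:,:2]), q.mean(0))
    b=m&(Z>.03); q=P[b]; print(' bar',b.sum(),rect(q[:,:2]),q.mean(0)); c=q[:,:2].mean(0); w,V=np.linalg.eigh(np.cov((q[:,:2]-c).T)); print('  pca',V[:,1],np.degrees(np.arctan2(V[1,1],V[0,1])),np.sqrt(w)*1000)
    t=(q[:,:2]-c)@V[:,1]; print('  ext',t.min(),t.max())
    for tt in np.linspace(t.min(),t.max(),7): pass
    k=m&(Z>.009)&(Z<.0175); q=P[k]; print(' skirt',k.sum(),rect(q[:,:2]),cv2.minEnclosingCircle((q[:,:2]*1000).astype(np.float32)))
    # shaft: white ring
    br=(f.min(2)>185)&ok&(abs(X-.56)<.03)&(abs(Y+.01)<.03)&(Z>.088)
    q=P[br]; print(' ring',br.sum(),q.mean(0).round(4),rect(q[:,:2]))
    vv,uu=np.nonzero(br); print('  px',uu.mean(),vv.mean(),uu.min(),uu.max(),vv.min(),vv.max())
    # slot
    sl=(f.sum(2)<260)&ok&(abs(X-.555)<.06)&(abs(Y-.1)<.04); vv,uu=np.nonzero(sl)
    q=np.array([onplane(d,a,bb,.085) for a,bb in zip(uu,vv)]); print(' slot',len(q),rect(q[:,:2]),q.mean(0))
E
```

```text
top
 console 4580 (array([563.8,  50.4]), array([171.3, 240.2]), 8.8)
 knob all 148 (array([489.2, 334.9]), array([39.7, 38. ]), 46.2) [0.48764451 0.3330375  0.0225684 ]
 bar 49 (array([490.3, 339. ]), array([14.7, 47.3]), 88.8) [0.48489646 0.33838857 0.03696412]
  pca [-0.99924481  0.03885631] 177.77313704570773 [ 4.60649811 12.30269019]
  ext -0.029086344538960814 0.01817828942384483
 skirt 70 (array([488.4, 335.3]), array([38.3, 39. ]), 38.6) ((491.4041442871094, 335.045166015625), 22.464384078979492)
 ring 44 [ 0.5598 -0.0114  0.0928] (array([560.3, -12.6]), array([21.9, 27. ]), 50.1)
  px 328.15909090909093 202.0909090909091 324 332 196 206
 slot 41 (array([571.6,  92.9]), array([49.3, 76.9]), 39.2) [0.57062785 0.09611793 0.085     ]
scene
 console 3842 (array([564.5,  49.2]), array([175.3, 240.4]), 8.8)
 knob all 217 (array([491.8, 337.9]), array([45.7, 43.4]), 45.0) [0.49974274 0.33685518 0.02035019]
 bar 61 (array([494.5, 336.5]), array([50.9, 13.2]), 2.9) [0.49864291 0.33715167 0.03640272]
  pca [-0.99994196 -0.01077425] -179.3826691438281 [ 3.80072469 16.52601557]
  ext -0.021297939380301806 0.029572141442508828
 skirt 113 (array([491.5, 338.3]), array([45.5, 42.7]), 47.2) ((494.2461853027344, 338.2123107910156), 25.411001205444336)
 ring 19 [ 0.5629 -0.0118  0.0962] (array([562.3, -11.9]), array([12.8, 28.9]), 56.7)
  px 304.5263157894737 187.57894736842104 301 309 183 191
 slot 246 (array([782.8, 155.1]), array([510.5,  52.3]), 16.6) [0.90767538 0.20091015 0.085     ]
```

The console centre is (0.564, 0.050) at 8.8°, with size 171x240 as stated. The module is at about (0.5025, -0.356), its x axis at -18°, size 60x11, top at 0.087 (expected 0.088). The knob axis is at about (0.490, 0.337), nose towards +x. All of this is consistent with the description. Now the first move.

```bash
cat >> h.py <<'E'
from scipy.spatial.transform import Rotation as Ro
def plan(p,ang=None,pos=None):
    "world target p, tool-y world angle (deg, mod 180) -> shift cm, yaw deg"
    s=r.get_state(); q=s['ee_rot']; R=Ro.from_quat([q[1],q[2],q[3],q[0]]).as_matrix()
    dp=np.asarray(p)-s['tcp_pos']; a=np.degrees(np.arctan2(R[1,1],R[0,1]))
    y=None if ang is None else -((ang-a+90)%180-90)
    print('t',round(s['time'],2),'tcp',s['tcp_pos'].round(4),'toolx',np.degrees(np.arctan2(R[1,0],R[0,0])).round(2),'tooly',a.round(2),'tilt z',R[:2,2].round(4),'-> cm',(R.T@dp*100).round(2),'yaw',y if y is None else round(y,2),'F',s['ft_force'].round(2),'w',round(s['width'],3),'q6',s['q'][5].round(2))
E
python3 - <<'E'
from h import *
plan([.48,.2,.245],72); plan([.5025,-.356,.20],72)
E
```

```text
t 0.1 tcp [0.1717 0.6003 0.2437] toolx 164.03 tooly 74.03 tilt z [-0.0008 -0.0017] -> cm [-40.66 -30.    -0.09] yaw 2.03 F [-0.1   0.25 -0.62] w 0.996 q6 -0.18
t 0.1 tcp [0.1717 0.6003 0.2437] toolx 164.03 tooly 74.03 tilt z [-0.0008 -0.0017] -> cm [-58.12 -82.83   4.51] yaw 2.03 F [-0.1   0.25 -0.62] w 0.996 q6 -0.18
```

```bash
python3 -m crank '[[-1,[-40.7,-30,0],2],[-1,[-40.7,-30,0],2],[-1,[-40.7,-30,0],2],[-1,[-40.7,-30,0],2],[-1,[-40.7,-30,0],2],[-1,[-40.7,-30,0],2],[-1,[-40.7,-30,0],2],[-1,[-40.7,-30,0],2],[-1,[-58.1,-82.8,4],2],[-1,[-58.1,-82.8,4],2],[-1,[-58.1,-82.8,4],2],[-1,[-58.1,-82.8,4],2],[-1,[-58.1,-82.8,4],2],[-1,[-58.1,-82.8,4],2],[-1,[-58.1,-82.8,4],2],[-1,[-58.1,-82.8,4],2],[-1,[-58.1,-82.8,4],2],[-1,[-58.1,-82.8,4],2],[-1,[-58.1,-82.8,4],2],[-1,[-58.1,-82.8,4],2]]'
python3 - <<'E'
from h import *
plan([.5025,-.356,.081],72)
E
```

```text
time: 2.6
tcp_pos: [0.5025, -0.3532, 0.2044]
ee_rot: [-0.001, 0.155, 0.988, 0.001]
ft_force: [0.8, -0.1, -0.2]
width: 1.001
t 2.6 tcp [ 0.5025 -0.3532  0.2044] toolx 162.11 tooly 72.11 tilt z [-0.001   0.0014] -> cm [-0.11 -0.28 12.34] yaw 0.11 F [ 0.85 -0.1  -0.17] w 1.001 q6 -2.05
```

```bash
python3 -m crank '[[-1,[-0.1,-0.25,6],0],[-1,[-0.1,-0.25,10],0],[-1,[-0.1,-0.25,12.7],0],[-1,[-0.1,-0.25,12.7],0],[-1,[-0.1,-0.25,12.7],0]]'
python3 - <<'E'
from h import *
plan([.5025,-.356,.077],72)
d=grab('top');t=d['frame'][:,:,::-1];s=grab('scene')['frame'][:,:,::-1]
z=lambda im,u0,v0,w,h,W,H: cv2.resize(im[v0:v0+h,u0:u0+w],(W,H),interpolation=cv2.INTER_CUBIC)
cv2.imwrite('pics/c3.png',np.hstack([z(t,400,180,100,100,400,400),z(s,150,90,100,100,400,400)]))
E
```

```text
time: 3.22
tcp_pos: [0.5037, -0.3575, 0.0788]
ee_rot: [0.001, 0.156, 0.988, -0.001]
ft_force: [-0.2, -0.1, 0.1]
width: 0.999
t 3.23 tcp [ 0.5037 -0.3575  0.0788] toolx 162.1 tooly 72.1 tilt z [ 0.0013 -0.0013] -> cm [0.16 0.1  0.18] yaw 0.1 F [-0.24 -0.06  0.06] w 0.999 q6 -2.06
```

View pics/c3.png

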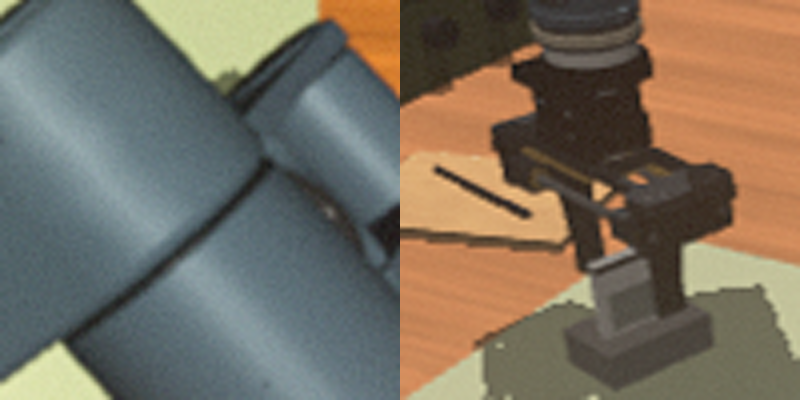

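The scene crop (right half, about (620,300)) shows the module standing between the two fingers. The top view is hidden by the arm. Closing the gripper.

```bash
python3 -m crank '[[1,[0.15,0.1,0.15],0],[1,[0.15,0.1,0.15],0],[1,[0.15,0.1,0.15],0],[1,[0.15,0.1,0.15],0],[1,[0.15,0.1,0.15],0],[1,[0.15,0.1,0.15],0]]' 25
python3 - <<'E'
from h import *
plan([.5025,-.356,.077],72)
E
```

```text
time: 4.08
tcp_pos: [0.5017, -0.3564, 0.076]
ee_rot: [-0.0, 0.156, 0.988, 0.0]
ft_force: [-0.8, -0.1, -0.4]
width: 0.402
t 4.08 tcp [ 0.5017 -0.3564  0.076 ] toolx 162.02 tooly 72.02 tilt z [-0.0001  0.0001] -> cm [-0.07  0.06 -0.1 ] yaw 0.02 F [-0.83 -0.11 -0.39] w 0.402 q6 -2.06
```

Fingers still closing, so a few more rows.

```bash
python3 -m crank '[[1,[0,0,0],0],[1,[0,0,0],0],[1,[0,0,0],0],[1,[0,0,0],0],[1,[0,0,0],0],[1,[0,0,0],0]]' 25
python3 - <<'E'
from h import *
plan([.5025,-.356,.077],72)
E
```

```text
time: 4.82
tcp_pos: [0.5017, -0.3565, 0.076]
ee_rot: [0.0, 0.156, 0.988, -0.0]
ft_force: [0.4, -1.2, 0.5]
width: 0.11
t 4.83 tcp [ 0.5017 -0.3565  0.076 ] toolx 162.02 tooly 72.02 tilt z [-0.     -0.0002] -> cm [-0.06  0.07 -0.1 ] yaw 0.02 F [ 0.4  -1.21  0.49] w 0.11 q6 -2.06
```

Gripped (9.6 mm ≈ 10 mm). I'll lift straight up and then carry it over the slot.

```bash
python3 -m crank '[[1,[0,0,-1],0],[1,[0,0,-3],0],[1,[0,0,-7],0],[1,[0,0,-12],0],[1,[0,0,-13],0],[1,[0,0,-13],0]]'
python3 - <<'E'
from h import *
plan([.555,.109,.206],98.8)
E
```

```text
time: 5.58
tcp_pos: [0.5016, -0.356, 0.2065]
ee_rot: [0.0, 0.156, 0.988, -0.0]
ft_force: [-0.5, -0.7, -2.3]
width: 0.116
t 5.58 tcp [ 0.5016 -0.356   0.2065] toolx 162.03 tooly 72.03 tilt z [ 0.0006 -0.0002] -> cm [ 9.27 45.88  0.05] yaw -26.77 F [-0.47 -0.7  -2.33] w 0.116 q6 -2.06
```

```bash
python3 -m crank '[[1,[9.3,45.9,0],-26.8],[1,[9.3,45.9,0],-26.8],[1,[9.3,45.9,0],-26.8],[1,[9.3,45.9,0],-26.8],[1,[9.3,45.9,0],-26.8],[1,[9.3,45.9,0],-26.8],[1,[9.3,45.9,0],-26.8],[1,[9.3,45.9,0],-26.8],[1,[9.3,45.9,0],-26.8],[1,[9.3,45.9,0],-26.8],[1,[9.3,45.9,0],-26.8]]'
python3 - <<'E'
from h import *
plan([.555,.109,.206],98.8)
d=grab('top');t=d['frame'][:,:,::-1];s=grab('scene')['frame'][:,:,::-1]
z=lambda im,u0,v0,w,h,W,H: cv2.resize(im[v0:v0+h,u0:u0+w],(W,H),interpolation=cv2.INTER_CUBIC)
cv2.imwrite('pics/c4.png',np.hstack([z(t,240,140,140,140,400,400),z(s,300,110,100,100,400,400)]))
E
```

```text
time: 6.95
tcp_pos: [0.5545, 0.1077, 0.2053]
ee_rot: [-0.001, -0.076, 0.997, -0.0]
ft_force: [1.0, 1.1, -1.8]
width: 0.112
t 6.95 tcp [0.5545 0.1077 0.2053] toolx -171.27 tooly 98.73 tilt z [-0.0017 -0.0002] -> cm [-0.07  0.12 -0.07] yaw -0.07 F [ 0.96  1.12 -1.76] w 0.112 q6 -1.73
```

View pics/c4.png

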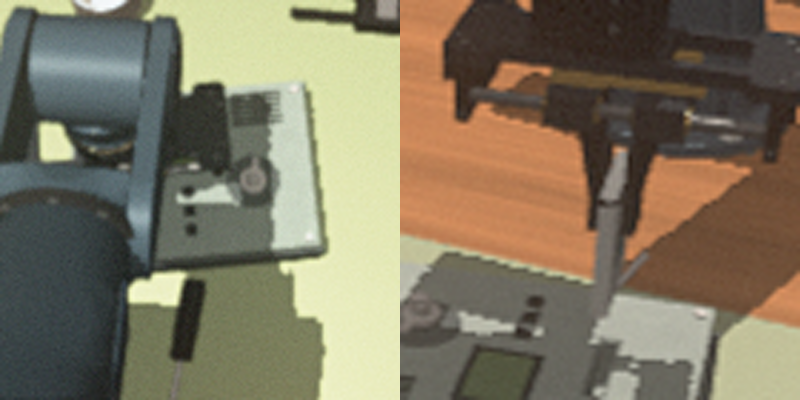

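The scene crop (about (610,250)) shows the module held upright above the slot; the top view is mostly hidden by the arm. I'll measure the slot from the first pictures and the held module from the current scene depth.

Run:
```python
from h import *
t0=cv2.imread('pics/top0.png');s0=cv2.imread('pics/scene0.png')
c0=np.array([.564,.050]); a=np.radians(8.8); ex=np.array([np.cos(a),np.sin(a)]); ey=np.array([-ex[1],ex[0]])
# rectify panel at z=.085, console coords, 0.5 mm/px
out=[]
for n,im in(('top',t0),('scene',s0)):
    d=load(n)
    src=[];dst=[]
    for x in(-90,90):
        for y in(-125,125):
            w=c0+ex*x/1000+ey*y/1000; c=d['view']@[*w,.085,1]; uv=d['K']@c[:3]; src.append(uv[:2]/uv[2]); dst.append([(125-y)*1.6,(90-x)*1.6*1.5])
    H=cv2.getPerspectiveTransform(np.float32(src),np.float32(dst))
    out.append(cv2.warpPerspective(im,H,(400,432),flags=cv2.INTER_CUBIC))
cv2.imwrite('pics/rect.png',np.hstack(out))
d=load('scene');P=cloud(d);ok=d['range_z']>0
q=P[ok]; l=(q[:,:2]-c0); lx=l@ex*1000; ly=l@ey*1000; z=q[:,2]
tz=r.get_state()['tcp_pos'];print('tcp local',((tz[:2]-c0)@ex*1000).round(2),((tz[:2]-c0)@ey*1000).round(2))
for z0 in(.14,.15,.16,.17):
    m=(abs(z-z0)<.005)&(abs(ly-60)<15)&(abs(lx)<60); print(z0,m.sum(),lx[m].min().round(1),np.sort(lx[m])[-4:].round(1),'y',np.percentile(ly[m],[2,50,98]).round(1))
```

```text
tcp local -0.27 58.45
0.14 13 -26.6 [30.  30.2 30.3 31. ] y [55.7 62.2 64.2]
0.15 30 -24.6 [31.4 32.  32.3 32.3] y [54.4 61.8 64.2]
0.16 28 -20.0 [32.  32.1 32.6 33.3] y [54.2 62.1 64.1]
0.17 25 -14.0 [31.4 31.9 31.9 32.8] y [55.5 62.4 64.5]
```

View pics/rect.png

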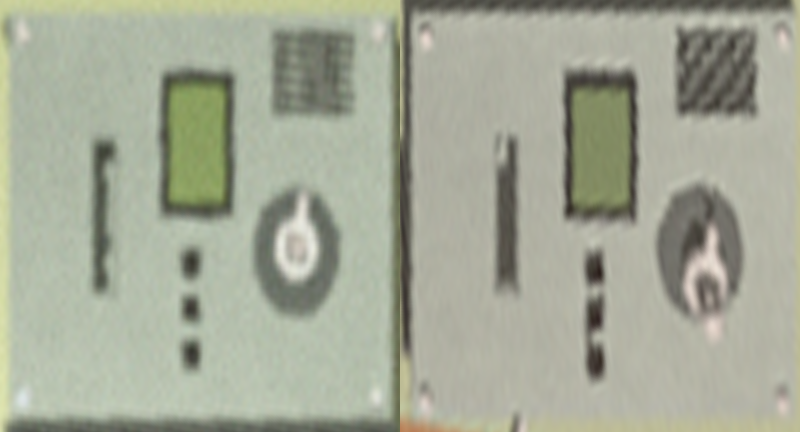

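In the console frame the slot is at about (0, 60) in the top image and about (0.8, 58.5) in the scene image. The scene image runs ~1.3 mm low in y. The held module's centre in the scene image is (1.3, 59.2). So the TCP target in that frame is about (-0.9, 59), and the foot's taper captures ±2.8 mm.

```bash
cat >> h.py <<'E'
C0=np.array([.564,.050]); _a=np.radians(8.8); EX=np.array([np.cos(_a),np.sin(_a)]); EY=np.array([-EX[1],EX[0]])
def cw(x,y,z): return [*(C0+EX*x/1000+EY*y/1000),z]
def loc():
    p=r.get_state()['tcp_pos']; print('local mm',((p[:2]-C0)@EX*1000).round(2),((p[:2]-C0)@EY*1000).round(2),'z',p[2].round(4))
E
python3 - <<'E'
from h import *
loc();plan(cw(-.9,59,.157),98.8)
E
```

```text
local mm -0.27 58.45 z 0.2058
t 7.05 tcp [0.5548 0.1077 0.2058] toolx -171.29 tooly 98.71 tilt z [-0.0008 -0.0001] -> cm [0.06 0.05 4.88] yaw -0.09 F [-0.11  0.38 -1.29] w 0.114 q6 -1.73
```

```bash
python3 -m crank '[[1,[0.06,0.05,2.5],-0.1],[1,[0.06,0.05,4.8],-0.1],[1,[0.06,0.05,4.8],-0.1],[1,[0.06,0.05,4.8],-0.1]]'
python3 - <<'E'
from h import *
loc();plan(cw(-.9,59,.157),98.8)
s=grab('scene')['frame'][:,:,::-1]
z=lambda im,u0,v0,w,h,W,H: cv2.resize(im[v0:v0+h,u0:u0+w],(W,H),interpolation=cv2.INTER_CUBIC)
cv2.imwrite('pics/c5.png',z(s,315,150,70,70,560,560))
E
```

```text
time: 7.55
tcp_pos: [0.5549, 0.1089, 0.1587]
ee_rot: [0.001, -0.077, 0.997, -0.0]
ft_force: [-0.7, 0.3, -0.9]
width: 0.114
local mm 0.0 59.6 z 0.1587
t 7.55 tcp [0.5549 0.1089 0.1587] toolx -171.12 tooly 98.88 tilt z [ 0.0013 -0.    ] -> cm [ 0.09 -0.06  0.17] yaw 0.08 F [-0.69  0.28 -0.92] w 0.114 q6 -1.73
```

View pics/c5.png

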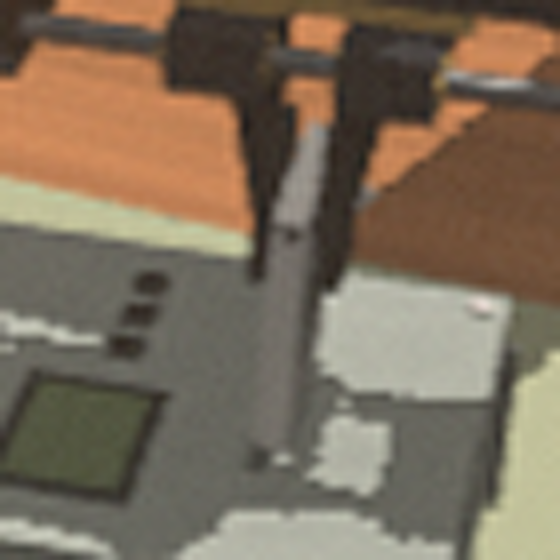

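Run:
```python
from h import *
s=load('scene')['frame'][:,:,::-1]; s0=cv2.imread('pics/scene0.png')
z=lambda im,u0,v0,w,h,W,H: cv2.resize(im[v0:v0+h,u0:u0+w],(W,H),interpolation=cv2.INTER_CUBIC)
cv2.imwrite('pics/c6.png',np.hstack([z(s0,335,185,32,32,400,400),z(s,335,185,32,32,400,400)]))
```

```text
(no output)
```

View pics/c6.png

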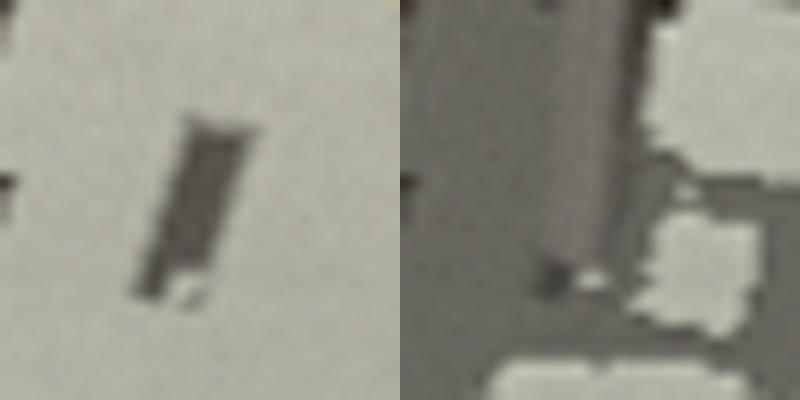

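The slot's front end centres at crop (168,298) and the foot projects to about (176,285), so they line up to within ~1 mm. Lowering gently.

```bash
python3 -m crank '[[1,[0.05,-0.02,0.5],0],[1,[0.05,-0.02,0.8],0],[1,[0.05,-0.02,1.1],0],[1,[0.05,-0.02,1.1],0],[1,[0.05,-0.02,1.1],0]]'
python3 - <<'E'
from h import *
loc();plan(cw(-.9,59,.118),98.8)
E
```

```text
time: 8.22
tcp_pos: [0.554, 0.1088, 0.1469]
ee_rot: [0.0, -0.078, 0.997, -0.0]
ft_force: [0.4, -2.0, -3.5]
width: 0.115
local mm -0.89 59.6 z 0.1469
t 8.22 tcp [0.554  0.1088 0.1469] toolx -171.06 tooly 98.94 tilt z [ 0.0003 -0.0006] -> cm [ 0.   -0.06  2.89] yaw 0.14 F [ 0.42 -2.04 -3.49] w 0.115 q6 -1.73
```

The foot is ~6 mm inside at only ~2 N, with the side force pushing toward -y. I'll give way slightly and continue down.

```bash
python3 -m crank '[[1,[0,-0.06,0.4],0],[1,[0,-0.06,0.9],0],[1,[0,-0.06,1.4],0],[1,[0,-0.06,1.9],0],[1,[0,-0.06,2.0],0],[1,[0,-0.06,2.0],0]]'
python3 - <<'E'
from h import *
loc();plan(cw(-.9,59,.118),98.8)
E
```

```text
time: 8.98
tcp_pos: [0.5536, 0.1085, 0.1267]
ee_rot: [-0.0, -0.078, 0.997, 0.0]
ft_force: [-0.4, -0.8, -2.1]
width: 0.108
local mm -1.34 59.39 z 0.1267
t 8.97 tcp [0.5536 0.1085 0.1267] toolx -171.07 tooly 98.93 tilt z [-0.0008 -0.    ] -> cm [-0.04 -0.04  0.87] yaw 0.13 F [-0.44 -0.77 -2.11] w 0.108 q6 -1.73
```

```bash
python3 -m crank '[[1,[0,0,0.4],0],[1,[0,0,0.8],0],[1,[0,0,1.0],0],[1,[0,0,1.0],0],[1,[0,0,1.0],0]]'
python3 - <<'E'
from h import *
loc();plan(cw(-.9,59,.118),98.8)
E
```

```text
time: 9.6
tcp_pos: [0.5539, 0.1085, 0.1179]
ee_rot: [0.0, -0.078, 0.997, -0.0]
ft_force: [-0.6, -2.2, 5.6]
width: 0.106
local mm -1.01 59.34 z 0.1179
t 9.6 tcp [0.5539 0.1085 0.1179] toolx -171.06 tooly 98.94 tilt z [ 0.0004 -0.0001] -> cm [-0.01 -0.03 -0.01] yaw 0.14 F [-0.6  -2.25  5.63] w 0.106 q6 -1.73
```

It bottomed at exactly the predicted height of 0.118 m, with the upward force rising by ~8 N. A small extra push, then release.

```bash
python3 -m crank '[[1,[0,0,0.15],0],[1,[0,0,0.15],0],[-1,[0,0,0],0],[-1,[0,0,0],0],[-1,[0,0,0],0],[-1,[0,0,0],0],[-1,[0,0,0],0],[-1,[0,0,0],0],[-1,[0,0,0],0],[-1,[0,0,0],0],[-1,[0,0,-5],0],[-1,[0,0,-10],0],[-1,[0,0,-10],0],[-1,[0,0,-10],0]]'
python3 - <<'E'
from h import *
loc();plan([.49,.337,.218],90)
E
```

```text
time: 11.35
tcp_pos: [0.5533, 0.1085, 0.2168]
ee_rot: [-0.0, -0.078, 0.997, 0.0]
ft_force: [0.6, 0.2, -0.9]
width: 0.997
local mm -1.66 59.46 z 0.2168
t 11.35 tcp [0.5533 0.1085 0.2168] toolx -171.07 tooly 98.93 tilt z [-0.0007  0.    ] -> cm [ 2.7  23.55 -0.12] yaw 8.93 F [ 0.64  0.19 -0.85] w 0.997 q6 -1.73
```

Run:
```python
from h import *
t=grab('top')['frame'][:,:,::-1];s=grab('scene')['frame'][:,:,::-1]
cv2.imwrite('pics/c7.png',np.vstack([t[100:300,130:450],s[130:330,250:570]]).repeat(1,0))
d=load('scene');P=cloud(d);ok=d['range_z']>0
q=P[ok]; l=(q[:,:2]-C0); lx=l@EX*1000; ly=l@EY*1000; z=q[:,2]
m=(abs(ly-59)<9)&(abs(lx)<45)&(z>.1)&(z<.16); print(m.sum(),np.percentile(z[m],[90,98]),np.percentile(lx[m],[2,98]),np.percentile(ly[m],[2,98]))
```

```text
137 [0.13058441 0.13139142] [-26.61447316  32.42220407] [55.29019194 65.36931302]
```

View pics/c7.png

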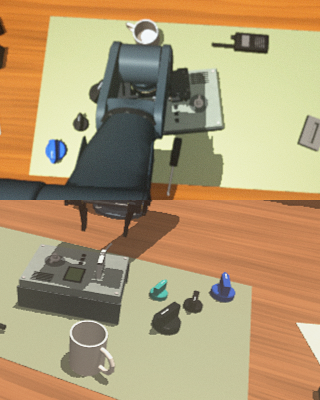

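Module check: top at 0.1305 m, i.e. 45 mm proud, upright in the slot and released. Now I measure the knob more carefully (top-crop (80,120), scene-crop (193,300)) along with the clearance to its neighbours.

Run:
```python
from h import *
for n,kn in(('top',(210,222)),('scene',(443,232))):
    d=load(n);P=cloud(d);X,Y,Z=P[...,0],P[...,1],P[...,2]; ok=d['range_z']>0; f=d['frame'].astype(int)
    m=comp((f.sum(2)<230)&ok&(abs(X-.48)<.06)&(abs(Y-.335)<.045)&(Z>.006),*kn)
    print(n)
    if n=='top':
        oth=ok&(Z>.012)&(abs(X-.49)<.035)&(Y>.2)&(Y<.45)&~m; q=P[oth]; print('others near',len(q)); 
        for y in np.arange(.2,.45,.02):
            k=(q[:,1]>=y)&(q[:,1]<y+.02); 
            if k.any(): print('  y',y.round(2),'n',k.sum(),'x',q[k,0].min().round(3),q[k,0].max().round(3),'z',q[k,2].max().round(3))
    b=m&(Z>.033)
    q=P[b]; o=np.argsort(q[:,0])
    for x in np.arange(.455,.535,.008):
        k=(q[:,0]>=x)&(q[:,0]<x+.008)
        if k.any(): print('  bar x',x.round(3),k.sum(),'y',q[k,1].min().round(4),q[k,1].max().round(4),q[k,1].mean().round(4),'z',q[k,2].mean().round(3))
    k=m&(Z<.018); q=P[k]; print(' skirt ext x',q[:,0].min(),q[:,0].max(),'y',q[:,1].min(),q[:,1].max())
```

```text
top
others near 82
  y 0.32 n 39 x 0.466 0.519 z 0.044
  y 0.34 n 43 x 0.467 0.517 z 0.042
  bar x 0.463 1 y 0.3328 0.3328 0.3328 z 0.039
  bar x 0.471 3 y 0.3333 0.3341 0.3337 z 0.038
  bar x 0.479 1 y 0.3322 0.3322 0.3322 z 0.036
  bar x 0.487 3 y 0.332 0.3356 0.3335 z 0.037
  bar x 0.495 2 y 0.3319 0.3337 0.3328 z 0.034
  bar x 0.503 1 y 0.3319 0.3319 0.3319 z 0.036
  bar x 0.511 2 y 0.3326 0.3356 0.3341 z 0.034
 skirt ext x 0.46932656645419024 0.5085719195959296 y 0.3169396710322971 0.33378829887606465
scene
  bar x 0.463 2 y 0.3341 0.3365 0.3353 z 0.037
  bar x 0.471 9 y 0.3318 0.3421 0.3371 z 0.037
  bar x 0.479 8 y 0.333 0.341 0.3376 z 0.038
  bar x 0.487 7 y 0.3318 0.342 0.3363 z 0.038
  bar x 0.495 6 y 0.3313 0.3425 0.3369 z 0.037
  bar x 0.503 8 y 0.3318 0.3441 0.34 z 0.036
  bar x 0.511 12 y 0.3307 0.3407 0.3359 z 0.036
  bar x 0.519 2 y 0.3346 0.3368 0.3357 z 0.034
 skirt ext x 0.47164525933157997 0.5213714597986029 y 0.31538061647605903 0.35777351794599715
```

```bash
python3 -m crank '[[0,[2.7,23.5,0],8.9],[0,[2.7,23.5,0],8.9],[0,[2.7,23.5,0],8.9],[0,[2.7,23.5,0],8.9],[0,[2.7,23.5,3],8.9],[0,[2.7,23.5,8],8.9],[0,[2.7,23.5,11],8.9],[0,[2.7,23.5,11],8.9],[0,[2.7,23.5,11],8.9]]'
python3 - <<'E'
from h import *
plan([.489,.337,.040],90)
E
```

```text
time: 12.58
tcp_pos: [0.4911, 0.3365, 0.1072]
ee_rot: [0.0, -0.0, 1.0, 0.0]
ft_force: [0.4, -0.6, 0.8]
width: 0.503
t 12.57 tcp [0.4911 0.3365 0.1072] toolx -179.98 tooly 90.02 tilt z [0.0001 0.    ] -> cm [0.21 0.05 6.72] yaw 0.02 F [ 0.37 -0.56  0.79] w 0.503 q6 -1.16
```

```bash
python3 -m crank '[[0,[0.2,0,3],0],[0,[0.2,0,5],0],[0,[0.2,0,6.4],0],[0,[0.2,0,6.7],0],[0,[0.2,0,6.7],0]]'
python3 - <<'E'
from h import *
plan([.489,.337,.040],90)
d=grab('scene');s=d['frame'][:,:,::-1]; t=grab('top')['frame'][:,:,::-1]
z=lambda im,u0,v0,w,h,W,H: cv2.resize(im[v0:v0+h,u0:u0+w],(W,H),interpolation=cv2.INTER_CUBIC)
cv2.imwrite('pics/c8.png',np.hstack([z(s,400,180,80,80,400,400),z(t,170,180,80,80,400,400)]))
E
```

```text
time: 13.2
tcp_pos: [0.4893, 0.3367, 0.0407]
ee_rot: [0.001, -0.0, 1.0, 0.0]
ft_force: [0.8, -1.0, -0.8]
width: 0.499
t 13.2 tcp [0.4893 0.3367 0.0407] toolx -179.98 tooly 90.02 tilt z [0.0012 0.0006] -> cm [0.03 0.03 0.07] yaw 0.02 F [ 0.82 -1.   -0.78] w 0.499 q6 -1.16
```

View pics/c8.png

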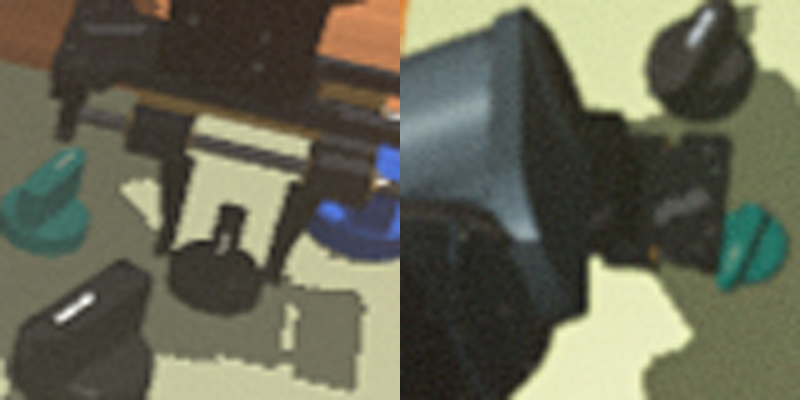

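The scene crop shows the knob's bar (230,230) between the two fingers, clear of its neighbours. Its stripe is at the near end, so the nose does point +x. Closing.

```bash
python3 -m crank '[[1,[0,0,0],0],[1,[0,0,0],0],[1,[0,0,0],0],[1,[0,0,0],0],[1,[0,0,0],0],[1,[0,0,0],0],[1,[0,0,0],0],[1,[0,0,0],0]]' 30
python3 - <<'E'
from h import *
plan([.489,.337,.20],90)
E
```

```text
time: 14.3
tcp_pos: [0.4888, 0.3365, 0.0401]
ee_rot: [0.0, -0.0, 1.0, 0.0]
ft_force: [-0.7, 0.1, 0.9]
width: 0.157
t 14.3 tcp [0.4888 0.3365 0.0401] toolx -179.98 tooly 90.02 tilt z [0.0001 0.0001] -> cm [ -0.03   0.05 -15.99] yaw 0.02 F [-0.69  0.08  0.9 ] w 0.157 q6 -1.16
```

Gripped (13.7 mm ≈ 14 mm). I'll lift it and measure the shaft's tab direction from the first pictures.

```bash
python3 -m crank '[[1,[0,0,-2],0],[1,[0,0,-6],0],[1,[0,0,-11],0],[1,[0,0,-16],0],[1,[0,0,-16],0],[1,[0,0,-16],0]]'
python3 - <<'E'
from h import *
plan([.489,.337,.20],90)
for n,c,t in(('top',(328.6,202.9),(329.2,195.2)),('scene',(305,188),(301,192))):
    d=load(n) if n=='top' else load(n)
    a=onplane(d,*c,.094)[:2];b=onplane(d,*t,.094)[:2];v=b-a;print(n,a.round(4),b.round(4),np.linalg.norm(v).round(4),np.degrees(np.arctan2(v[1],v[0])).round(1))
# masks in crops
z=lambda im,u0,v0,w,h,W,H: cv2.resize(im[v0:v0+h,u0:u0+w],(W,H),interpolation=cv2.INTER_CUBIC)
t0=cv2.imread('pics/top0.png');s0=cv2.imread('pics/scene0.png')
for n,im in(('top',t0),('scene',s0)):
    d=load(n);src=[];dst=[]
    c0=cw(-15,-60,0)[:2]
    for x in(-25,25):
        for y in(-25,25):
            w=c0+EX*x/1000+EY*y/1000; c=d['view']@[*w,.094,1]; uv=d['K']@c[:3]; src.append(uv[:2]/uv[2]); dst.append([(25-y)*8,(25-x)*8])
    H=cv2.getPerspectiveTransform(np.float32(src),np.float32(dst)); im=cv2.warpPerspective(im,H,(400,400),flags=cv2.INTER_CUBIC); 
    cv2.line(im,(200,190),(200,210),(0,0,255),1);cv2.line(im,(190,200),(210,200),(0,0,255),1)
    cv2.imwrite(f'pics/sh_{n}.png',im)
cv2.imwrite('pics/sh.png',np.hstack([cv2.imread('pics/sh_top.png'),cv2.imread('pics/sh_scene.png')]))
E
```

```text
time: 15.05
tcp_pos: [0.4879, 0.336, 0.1993]
ee_rot: [-0.001, -0.0, 1.0, -0.0]
ft_force: [-0.4, -1.0, -0.9]
width: 0.157
t 15.05 tcp [0.4879 0.336  0.1993] toolx -179.97 tooly 90.03 tilt z [-0.0017 -0.0009] -> cm [-0.11  0.1  -0.07] yaw 0.03 F [-0.4  -1.05 -0.94] w 0.157 q6 -1.16
top [ 0.5573 -0.0128] [ 0.5797 -0.0133] 0.0224 -1.3
scene [ 0.561  -0.0113] [ 0.5818 -0.0126] 0.0208 -3.6
```

View pics/sh.png

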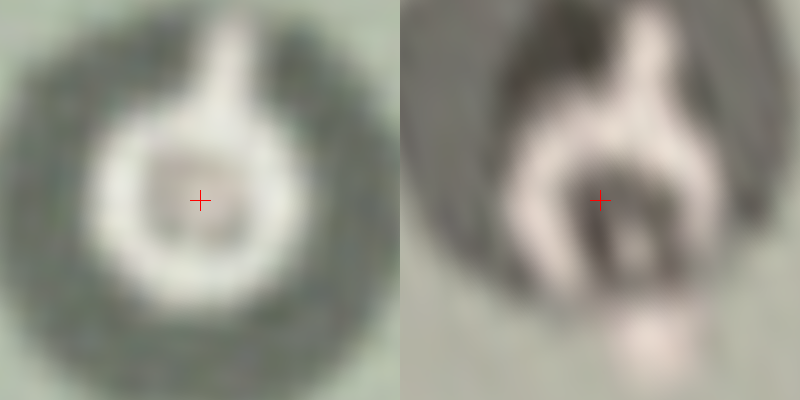

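In both views the tab points about -11° from the console's x, i.e. world -2°. The shaft centre in the console frame is about (-15.4, -60.4). Carrying the knob over it.

Run:
```python
from h import *
print(cw(-15.4,-60.4,.2));plan(cw(-15.4,-60.4,.2),88)
```

```text
[np.float64(0.5580216274372789), np.float64(-0.012044976118145971), 0.2]
t 15.05 tcp [0.4879 0.336  0.1993] toolx -179.97 tooly 90.03 tilt z [-0.0017 -0.0009] -> cm [ -7.   -34.81  -0.05] yaw 2.03 F [-0.4  -1.05 -0.94] w 0.157 q6 -1.16
```

```bash
python3 -m crank '[[1,[-7,-34.8,0],2],[1,[-7,-34.8,0],2],[1,[-7,-34.8,0],2],[1,[-7,-34.8,0],2],[1,[-7,-34.8,0],2],[1,[-7,-34.8,0],2],[1,[-7,-34.8,0],2],[1,[-7,-34.8,2],2],[1,[-7,-34.8,4],2],[1,[-7,-34.8,4],2],[1,[-7,-34.8,4],2]]'
python3 - <<'E'
from h import *
loc();plan(cw(-15.4,-60.4,.150),88)
d=grab('scene');s=d['frame'][:,:,::-1]; t=grab('top')['frame'][:,:,::-1]
z=lambda im,u0,v0,w,h,W,H: cv2.resize(im[v0:v0+h,u0:u0+w],(W,H),interpolation=cv2.INTER_CUBIC)
cv2.imwrite('pics/c9.png',np.hstack([z(s,275,150,60,60,480,480),z(t,300,170,60,60,300,480)]))
E
```

```text
time: 16.42
tcp_pos: [0.5585, -0.0107, 0.1597]
ee_rot: [-0.001, 0.017, 1.0, 0.0]
ft_force: [0.4, 0.0, -0.1]
width: 0.154
local mm -14.67 -59.17 z 0.1597
t 16.43 tcp [ 0.5585 -0.0107  0.1597] toolx 178.08 tooly 88.08 tilt z [-0.0013  0.0004] -> cm [ 0.05 -0.14  0.97] yaw 0.08 F [ 0.36  0.02 -0.14] w 0.154 q6 -1.76
```

View pics/c9.png

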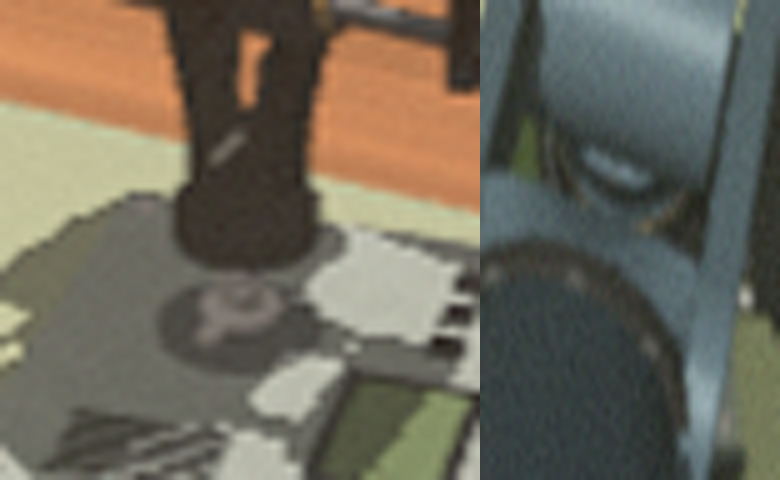

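Run:
```python
from h import *
d=load('scene')
def px(p): c=d['view']@[*p,1]; u=d['K']@c[:3]; return (u[:2]/u[2])
p=r.get_state()['tcp_pos']; 
cam=np.linalg.inv(d['view'])[:3,3]; h=cam[:2]-p[:2]; h/=np.linalg.norm(h); side=np.array([-h[1],h[0]])
zb=p[2]-.040
for z in(zb,zb+.014): print('skirt pred z',z.round(3),'L',px([*(p[:2]-side*.023),z]).round(1),'R',px([*(p[:2]+side*.023),z]).round(1),'front',px([*(p[:2]+h*.023),z]).round(1))
sc=np.array(cw(-15.4,-60.4,0)[:2])
print('ring pred L',px([*(sc-side*.013),.094]).round(1),'R',px([*(sc+side*.013),.094]).round(1),'front',px([*(sc+h*.013),.094]).round(1),'back',px([*(sc-h*.013),.094]).round(1),'top',px([*sc,.106]).round(1), 'tabtip',px([sc[0]+.022,sc[1]-.0008,.094]).round(1))
s=d['frame'][:,:,::-1]; s0=cv2.imread('pics/scene0.png')
# skirt mask in current: dark
f=d['frame'].astype(int).sum(2); 
for v in range(172,186): 
    u=np.nonzero(f[v,288:325]<190)[0]; print(v,(u.min()+288,u.max()+288) if len(u) else None, end=' ')
z=lambda im,u0,v0,w,h,W,H: cv2.resize(im[v0:v0+h,u0:u0+w],(W,H),interpolation=cv2.INTER_CUBIC)
cv2.imwrite('pics/c10.png',np.hstack([z(s0,290,176,30,24,400,320),z(s,290,176,30,24,400,320)]))
```

```text
skirt pred z 0.121 L [296.2 178.7] R [314.7 178.8] front [305.4 183.7]
skirt pred z 0.135 L [296.1 173.8] R [314.7 173.9] front [305.4 178.8]
ring pred L [300.1 187.3] R [310.4 187.4] front [305.2 190.2] back [305.3 184.6] top [305.3 183.3] tabtip [301.2 191.6]
172 (np.int64(299), np.int64(312)) 173 (np.int64(298), np.int64(312)) 174 (np.int64(297), np.int64(313)) 175 (np.int64(297), np.int64(313)) 176 (np.int64(297), np.int64(313)) 177 (np.int64(297), np.int64(313)) 178 (np.int64(297), np.int64(314)) 179 (np.int64(297), np.int64(313)) 180 (np.int64(298), np.int64(313)) 181 (np.int64(298), np.int64(313)) 182 (np.int64(300), np.int64(311)) 183 (np.int64(306), np.int64(307)) 184 None 185 None
```

View pics/c10.png

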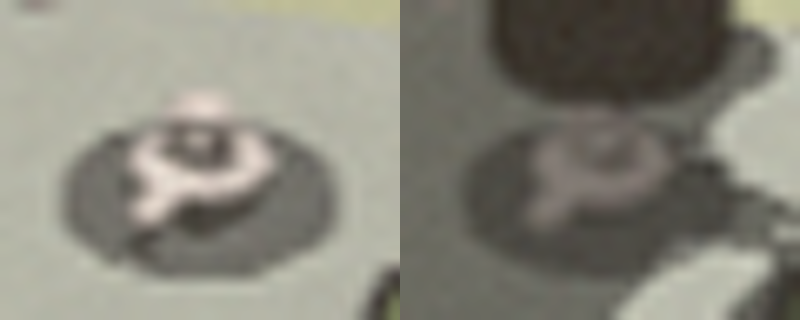

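By scene-image comparison, the knob should shift about 0.5 mm to -y and about 1 mm to +x relative to the shaft. The target is local (-14.4, -60.8). Lowering to first contact (expected at TCP z 0.146).

Run:
```python
from h import *
loc();plan(cw(-14.4,-60.8,.150),88)
```

```text
local mm -14.1 -59.63 z 0.1605
t 16.52 tcp [ 0.5592 -0.0111  0.1605] toolx 178.06 tooly 88.06 tilt z [ 0.0008 -0.0001] -> cm [ 0.01 -0.12  1.05] yaw 0.06 F [ 0.68  0.18 -1.73] w 0.158 q6 -1.76
```

```bash
python3 -m crank '[[1,[0.01,-0.12,0.5],0],[1,[0.01,-0.12,1.0],0],[1,[0.01,-0.12,1.0],0],[1,[0.01,-0.12,1.3],0],[1,[0.01,-0.12,1.6],0],[1,[0.01,-0.12,1.6],0],[1,[0.01,-0.12,1.6],0]]'
python3 - <<'E'
from h import *
loc();plan(cw(-14.4,-60.8,.134),88)
E
```

```text
time: 17.4
tcp_pos: [0.5588, -0.0127, 0.144]
ee_rot: [-0.0, 0.017, 1.0, -0.0]
ft_force: [-0.6, -0.0, -1.3]
width: 0.159
local mm -14.77 -61.17 z 0.144
t 17.4 tcp [ 0.5588 -0.0127  0.144 ] toolx 178.03 tooly 88.03 tilt z [-0. -0.] -> cm [-0.03  0.04  1.  ] yaw 0.03 F [-0.57 -0.01 -1.31] w 0.159 q6 -1.76
```

No contact force at 0.144, which is below the shaft tip, so the knob is entering. Continuing in small steps.

```bash
python3 -m crank '[[1,[0,0.02,0.2],0],[1,[0,0.02,0.4],0],[1,[0,0.02,0.5],0],[1,[0,0.02,0.5],0]]'
python3 - <<'E'
from h import *
loc();plan(cw(-14.4,-60.8,.134),88)
E
```

```text
time: 17.9
tcp_pos: [0.5587, -0.0125, 0.1389]
ee_rot: [-0.0, 0.017, 1.0, 0.0]
ft_force: [1.0, -0.5, -0.2]
width: 0.159
local mm -14.82 -60.96 z 0.1389
t 17.9 tcp [ 0.5587 -0.0125  0.1389] toolx 178.03 tooly 88.03 tilt z [-0.0002  0.    ] -> cm [-0.04  0.02  0.49] yaw 0.03 F [ 1.01 -0.45 -0.15] w 0.159 q6 -1.76
```

```bash
python3 -m crank '[[1,[0,0,0.25],0],[1,[0,0,0.5],0],[1,[0,0,0.5],0],[1,[0,0,0.5],0]]'
python3 - <<'E'
from h import *
loc();plan(cw(-14.4,-60.8,.134),88)
s=grab('scene')['frame'][:,:,::-1]
z=lambda im,u0,v0,w,h,W,H: cv2.resize(im[v0:v0+h,u0:u0+w],(W,H),interpolation=cv2.INTER_CUBIC)
cv2.imwrite('pics/c11.png',z(s,275,140,90,70,630,490))
E
```

```text
time: 18.4
tcp_pos: [0.5588, -0.0125, 0.1341]
ee_rot: [0.0, 0.017, 1.0, -0.0]
ft_force: [-0.5, 0.8, 0.6]
width: 0.155
local mm -14.69 -60.97 z 0.1341
t 18.4 tcp [ 0.5588 -0.0125  0.1341] toolx 178.03 tooly 88.03 tilt z [ 0.0002 -0.    ] -> cm [-0.02  0.02  0.01] yaw 0.03 F [-0.48  0.82  0.58] w 0.155 q6 -1.76
```

View pics/c11.png

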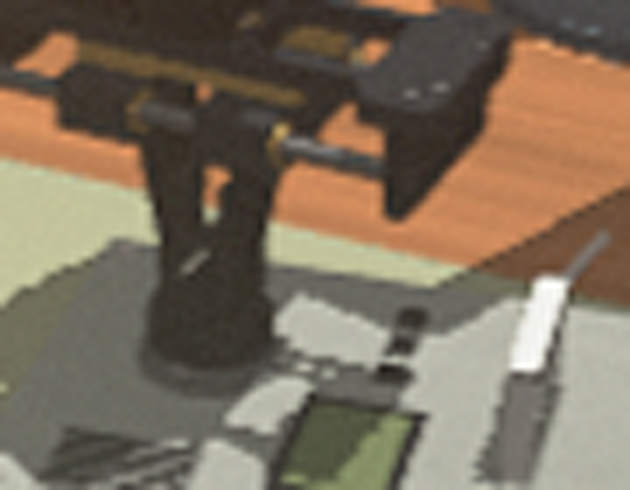

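The knob is down over the shaft and level, and the module is undisturbed. Firming the grip and pressing in steps.

```bash
python3 -m crank '[[1,[0,0,0],0],[1,[0,0,0.1],0],[1,[0,0,0.2],0],[1,[0,0,0.3],0],[1,[0,0,0.3],0],[1,[0,0,0.3],0]]' 45
python3 - <<'E'
from h import *
loc();plan(cw(-14.4,-60.8,.134),88)
E
python3 -m crank '[[1,[0,0,0.1],0],[1,[0,0,0.2],0],[1,[0,0,0.3],0],[1,[0,0,0.3],0],[1,[0,0,0.3],0]]'
python3 - <<'E'
from h import *
loc();plan(cw(-14.4,-60.8,.134),88)
E
```

```text
time: 19.2
tcp_pos: [0.5589, -0.0125, 0.1314]
ee_rot: [0.0, 0.017, 1.0, -0.0]
ft_force: [-0.7, 0.3, 5.2]
width: 0.158
local mm -14.65 -60.99 z 0.1314
t 19.2 tcp [ 0.5589 -0.0125  0.1314] toolx 178.03 tooly 88.03 tilt z [ 0.0004 -0.0001] -> cm [-0.02  0.02 -0.26] yaw 0.03 F [-0.75  0.33  5.21] w 0.158 q6 -1.76
time: 19.82
tcp_pos: [0.5588, -0.0125, 0.129]
ee_rot: [0.0, 0.017, 1.0, -0.0]
ft_force: [-1.4, 0.8, 8.6]
width: 0.157
local mm -14.66 -60.99 z 0.129
t 19.82 tcp [ 0.5588 -0.0125  0.129 ] toolx 178.03 tooly 88.03 tilt z [ 0.0006 -0.0002] -> cm [-0.02  0.02 -0.5 ] yaw 0.03 F [-1.44  0.77  8.57] w 0.157 q6 -1.76
```

The spring curve matches (about 9 to 10 N at ~5 mm). I'll press onto the stop for margin.

```bash
python3 -m crank '[[1,[0,0,0.1],0],[1,[0,0,0.2],0],[1,[0,0,0.2],0],[1,[0,0,0.2],0]]'
python3 - <<'E'
from h import *
loc();plan(cw(-14.4,-60.8,.129),88)
d=grab('scene');s=d['frame'][:,:,::-1]
z=lambda im,u0,v0,w,h,W,H: cv2.resize(im[v0:v0+h,u0:u0+w],(W,H),interpolation=cv2.INTER_CUBIC)
cv2.imwrite('pics/c12.png',z(s,275,140,90,70,630,490))
P=cloud(d);ok=d['range_z']>0
q=P[ok]; l=(q[:,:2]-C0); lx=l@EX*1000; ly=l@EY*1000; zz=q[:,2]
m=(abs(ly-59)<9)&(abs(lx)<45)&(zz>.1)&(zz<.16); print('module top',np.percentile(zz[m],[90,98]))
E
```

```text
time: 20.32
tcp_pos: [0.5589, -0.0125, 0.1288]
ee_rot: [0.001, 0.017, 1.0, -0.0]
ft_force: [-4.7, -0.5, 20.2]
width: 0.162
local mm -14.58 -61.01 z 0.1288
t 20.32 tcp [ 0.5589 -0.0125  0.1288] toolx 178.04 tooly 88.04 tilt z [ 0.0014 -0.0005] -> cm [-0.01  0.02 -0.02] yaw 0.04 F [-4.69 -0.48 20.24] w 0.162 q6 -1.76
module top [0.13061813 0.13153379]
```

View pics/c12.png

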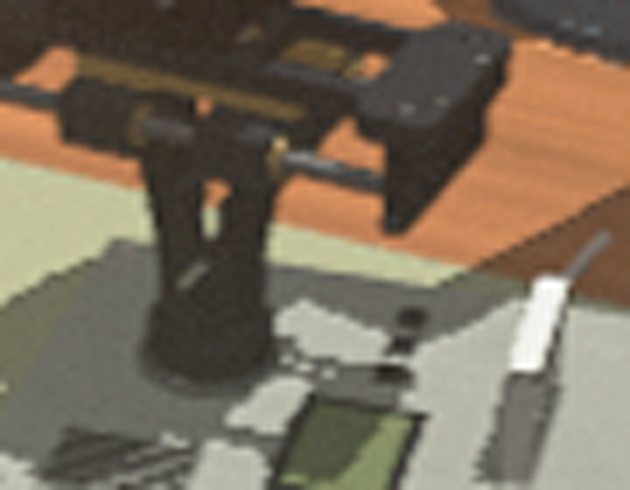

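The end stop is reached: z 0.1288, 5.2 mm below the seated height, with force jumping from ~9 to 20 N over 0.2 mm. The picture shows the knob at (210,330) lower and level, and the module still home at (530,370). A short hold to confirm it is stable, then hand in.

```bash
python3 -m crank '[[1,[0,0,0],0],[1,[0,0,0],0],[1,[0,0,0],0]]'
python3 - <<'E'
from h import *
loc();r.finish_job();loc();print(r.get_state()['ft_force'],r.get_state()['time'])
E
```

```text
time: 20.75
tcp_pos: [0.5589, -0.0125, 0.1288]
ee_rot: [0.001, 0.017, 1.0, -0.0]
ft_force: [-4.2, 0.6, 19.8]
width: 0.16
local mm -14.58 -60.99 z 0.1288
the job is handed in; nothing more can be done
the job is handed in; nothing more can be done
```

I lifted the module from its block, slid it fully into the console slot and let go. Then I gripped the small black knob, turned it about 2° to match the shaft's tab, fitted it and pressed it down. I handed the job in at about 20.8 s of the 64 s, still holding it pressed.

**Module:** it bottomed at the predicted height. After release, the depth image puts its top at 0.1306 m, about 45 mm above the panel. It read the same after the press.

**Knob:** it seated without resistance at the expected height. Pressing took the tool 5.2 mm further down, and the force rose from about 9 N to 20 N at the end stop. It held steady at 19.8 N, with the grip set to 45 N.

**Disagreements and gaps:**
- The two cameras differed by about 1.3 mm across the panel, so I aimed between them and the fits absorbed it.
- At the stop there was a steady side force of about 4 to 5 N.
- I did not measure shaft travel or knob tilt directly; travel is inferred from tool height and force.
- I did not measure the mug, handset and screwdriver again at the end, but no move went near them.
- The hand-in call gave no verdict, and my state reading right after it was refused.

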